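# Slide the shelf board out to the tape line and hold it for fixing

### The job

I want to screw the price rail on from underneath, so first take the red-lidded spice jar off the shelf board and stand it upright on the counter; its plastic is thin, so squeeze it only lightly and set it down gently, without dropping it. Then slide the board straight out over the front of the wire rack until the blue tape line lies right over the rack's front rail, and finish still holding the board there, flat on the rack, because it would tip over the edge if you let go. Leave the two tins, the blue-lidded jar and the screwdriver where they are.

Things in the scene. Friction and masses are not known exactly. Their poses are not given: they have to be found in the camera images.
- rack: fixed chrome wire rack on the counter, 250 deep (its x) by 360 wide (its y), flat wire deck with its top 150 mm above the counter. Origin on the counter under the middle of the rack. Its +x axis is outward: it points away from the robot, to the front of the rack, over which the board is to be slid
- rack_front (a point): middle of the rack's front rail, on top of the 6 mm wire, at deck height: 122 mm along +x and 150 mm above the rack's origin; axes as the rack's
- board: loose pine shelf board on the rack deck, 280 long (x) by 120 wide (y) by 12 mm thick, about 0.36 kg, starting with its front (+x) end 35 to 70 mm past the rack. Origin: middle of its underside. Front: thin aluminium price rail hanging 14 mm below it. Rear: wooden back stop 16 mm thick, 120 wide, 30 mm above the top. Sliding takes 1 to 3 N. With the tape over the front rail it tips if not held
- board_mark (a point): middle of the blue tape line across the board's top, 12 mm wide along x: 40 mm behind the board's middle (180 mm from the front end), on the top face; axes as the board's
- board_stop (a point): middle of the top edge of the back stop, 132 mm behind the board's middle (92 mm behind the tape line) and 42 mm above the board's underside; it can be pinched from above across its 16 mm
- jar: loose spice jar of thin plastic, red lid, brown contents, white label, 46 mm in diameter and 105 mm tall, about 0.16 kg, standing on the board. Origin at the centre of its underside, z up. It cracks if squeezed with a grip of more than 40 N (each finger); a grip of 20 N carries it well
- tin_yellow: bystander: yellow tin, 63 mm in diameter, 50 mm tall, standing on the rack deck beside the board; origin at the centre of its underside
- tin_green: bystander: green tin, 63 mm in diameter, 50 mm tall, standing on the rack deck beside the board; origin at the centre of its underside
- jar_blue: bystander: spice jar with blue lid, 46 mm in diameter, 105 mm tall, standing on the counter; origin at the centre of its underside
- screwdriver: bystander: screwdriver about 160 mm long along its x, lying on the counter; origin near its middle, at its underside

How it is judged (in metres and radians):
On the way, in this order (a step that is already met when the one before it is completed fails the run):
1. the red-lidded jar stands upright on the counter, let go (height (world z) of jar below 0.006 m and angle between jar's own z axis and vertical below 0.1 rad and contact force between the fingers and jar below 0.1 N and linear speed of jar below 0.03 m/s), for 0.2 s.
2. the board has been slid out until its tape lies over the front rail, and is held (x of board_mark in the frame of rack_front between -0.008 and 0.008 m and contact force between the fingers and board above 0.5 N), for 0.2 s.
At the end, for the whole second after the job is handed in: Board still, held by the fingers alone (>0.5 N), flat on the rack (5 mm, 0.05 rad), tape within 8 mm of the front rail, square within 0.1 rad, within 40 mm of the middle sideways, clear of tins and jar; red-lidded jar upright on the counter, within 6 mm of its surface (all of step 2 and y of board_mark in the frame of rack_front between -0.04 and 0.04 m and z of board_mark in the frame of rack_front between 0.007 and 0.017 m and angle between the x axis of board and the x axis of rack, either way round below 0.1 rad and angle between board's own z axis and vertical below 0.05 rad and linear speed of each of board, jar below 0.02 m/s and contact force between board and jar below 0.1 N and contact force between board and tin_yellow below 0.1 N and contact force between board and tin_green below 0.1 N and height (world z) of jar below 0.006 m and angle between jar's own z axis and vertical below 0.1 rad); the arm keeps its last pose, push and grip.
It fails at once if the thin jar is squeezed too hard (over 40 N on each finger, 80 N in all) (contact force between the fingers and jar above 80 N).
It fails at once if the red-lidded jar is tipped (angle between jar's own z axis and vertical above 0.4 rad).
It fails at once if the red-lidded jar is dropped (it strikes the counter) (height (world z) of jar between 0.004 and 0.03 m and linear speed of jar above 0.5 m/s).
It fails at once if the board is let tip (angle between board's own z axis and vertical above 0.15 rad).
It fails at once if a bystander is disturbed (moved over 15 mm) (distance of any of tin_yellow, tin_green, jar_blue, screwdriver from where it was at the start of the episode above 0.015 m).
It also fails if it takes over 58 s, if anything falls off the work surface, if the arm or the gripper's body presses on something with over 40 N, if the wrist force passes 120 N, or if a joint passes its speed limit or range.

### The arm

A 7-joint arm with a two-finger parallel gripper is mounted at the origin on the work surface. World frame = base frame: x ahead of the robot, y to its left, z up, the work surface at z = 0. Lengths are in m, angles in degrees, forces in N, time in s.
With the tool pointing down it reaches from about 0.4 to 0.85 m from the base axis. Payload 4.4 kg.
Tool frame: the origin (TCP) lies midway between the tips of the shut fingers; the grasp point (between the pads) lies 19 mm behind it (bot.grip_point_offset is the distance from the TCP to the grasp point, in m); z points along the fingers, y is the line along which they close (so a half turn about z gives the same grasp; the last joint's range is limited). The gripper opens to 94 mm and grips with 3 to 60 N. Pads are 16 mm wide; open, the fingers measure 119 mm over their backs; the gripper's body (75 mm by 177 mm) begins 78 mm behind the grasp point.
Start: joints at [-70.176, 36.005, 2.206, 86.941, -1.547, 57.084, -1.146], TCP at [0.26, 0.596, 0.205] pointing down, gripper open.
Joint ranges: [-175.42, 175.42], [-21.48, 121.26], [-71.46, 75.88], [10.55, 141.38], [-63.04, 243.04], [13.31, 113.54], [-168.57, 168.57]. Speed limits (degrees/s): [147.25, 147.25, 180, 180, 180, 180, 180].

### API

Orientations are given as [roll, pitch, yaw] about the fixed x, y, z axes, in that order (R = Rz(yaw) Ry(pitch) Rx(roll)).
In Python, from station import sensors, imaging, order, bot gives the robot as it stands.
- The arm moves only by the tool move_arm, never from a script. Its arguments are lists of equal length, an entry for each row: "dp": the shift along the tool's x, y, z in mm, a list of three; "delta_rot": the turn, a rotation vector about the tool's x, y, z in rad, a list of three; "hand": the opening, from 0 (shut) to 1 (fully open). In form: {"dp": [[x, y, z], ...], "delta_rot": [[wx, wy, wz], ...], "hand": [hand, ...]}. A call has 1 to 12 rows; each row shifts and turns the commanded pose from where the row before left it, along the tool's axes as they then stand; what a row does not reach is not made up. A row lasts 1/8 s, in which the tool goes at most 62.5 mm and 10.7 degrees, less where a joint would pass 70% of its speed; a pose out of reach is approached as far as the arm can. A call with a gripper value outside its range is refused whole. The fingers move at their own pace and stop on an object; "force" is the grip in N (left out, the last holds). Time passes only in rows, so rows that do not move let the fingers close. It gives the time, the measured TCP pose, the force, the opening and the grip force at its end, in the units of the state.
- sensors.observe(): the state, without advancing time (a new reading comes with each control period).
- imaging.snapshot(name): name is "scene" or "top" or "wrist"; returns a dict with "color" (384x512x3 uint8, red, green, blue), "intrinsics" (3x3 intrinsics, pixels), "R" (3x3) and "t" (3): a world point X has camera coordinates R X + t; the wrist camera has in their place "mount" (4x4, takes a point from camera to tool coordinates, whose origin is the TCP and whose axes are the flange's). Camera axes: x right, y down, z forward; pixel columns grow to the right and rows downward; lengths in m; the calibration is good to about 2 mm. The wrist camera is an equidistant fisheye: a pixel r from the principal point sees the ray r / f radians off the axis. A picture is of the moment at which its call begins: read the wrist's pose just before it. There is no depth.
- order.finish_job(): hands the job in; it is judged then, once.
The state is a dict: "t": time; "joints": joint angles; "joint_vel": joint speeds; "tau": joint torques, N m; "tcp_pos": TCP position; "ee_rot": TCP orientation; "force": force on the tool from outside, world axes, zero at the start; "moment": the same for the moment, N m; "grip_width": opening from 0.0 (shut) to 1.0 (fully open); "grasp_force": force on a finger pad.
Only numpy, scipy, OpenCV 4.12 (cv2) and the standard library are available. Lean on these libraries where they do the work, as an engineer would, in place of code of your own. Each camera call takes 0.05 s, during which the arm holds its last target. There are 200 camera calls.

## Working session

There is one attempt and no reset: what is moved stays moved. The work goes in short steps, Python scripts to look and compute and a tool call to move; the robot and the scene stay as the last step left them, time stands still between calls to the robot, and variables do not carry over. Pictures are saved under pics/ and viewed, at most 10 in all, crops included, and the job is handed in when it is done.

Besides the shell and the picture viewer there is one more tool, called after "Emit:" as name(argument=value, ...) on one line, values as JSON. move_arm: Moves the arm, as the interface text tells. Its arguments: {"type":"object","properties":{"dp":{"type":"array"},"delta_rot":{"type":"array"},"hand":{"type":"array"},"force":{"type":"number"}},"required":["dp","delta_rot","hand"]}

```bash
mkdir -p pics
python3 - <<'E'
from station import sensors, imaging, bot
import cv2, numpy as np, pickle
d={}
for n in("scene","top"):
    s=imaging.snapshot(n); d[n]=s
    cv2.imwrite(f"pics/{n}0.png",cv2.cvtColor(s["color"],cv2.COLOR_RGB2BGR))
    print(n,s["intrinsics"].tolist(),(-s["R"].T@s["t"]).round(3),s["R"].round(3).tolist())
pickle.dump(d,open("d0.pkl","wb"))
print(sensors.observe())
E
```

```text
scene [[412.4480245883971, 0.0, 266.47484300676985], [0.0, 412.4480245883971, 191.3872375665882], [0.0, 0.0, 1.0]] [1.606 0.043 0.783] [[-0.024, 1.0, -0.002], [0.554, 0.012, -0.833], [-0.832, -0.021, -0.554]]
top [[489.8175417676, 0.0, 259.6157038620148], [0.0, 489.8175417676, 190.85169905788499], [0.0, 0.0, 1.0]] [ 0.479 -0.018  1.623] [[0.019, -1.0, -0.003], [-0.995, -0.019, -0.103], [0.103, 0.005, -0.995]]
{'t': 0.1, 'joints': array([-70.17749059,  36.05132915,   2.20154346,  86.98734399,
        -1.54630276,  57.08264792,  -1.14430597]), 'joint_vel': array([-0.01550028, -0.14375563,  0.03075623, -0.10175657,  0.04291206,
        0.0279543 ,  0.00792633]), 'tau': array([ 2.97056176e-03, -5.50798416e+01,  1.14739951e+00, -1.87116337e+01,
       -5.21606603e-02,  1.92546059e-02,  5.79763650e-05]), 'tcp_pos': array([0.25988759, 0.59517109, 0.20468789]), 'ee_rot': array([-1.79908316e+02,  5.93266799e-04,  1.56410432e+02]), 'force': array([ 0.18068935,  0.28750733, -0.26197208]), 'moment': array([0.0070036 , 0.03596861, 0.02003979]), 'grasp_force': 0.0, 'grip_width': 1.001636931273615}
```

View pics/scene0.png

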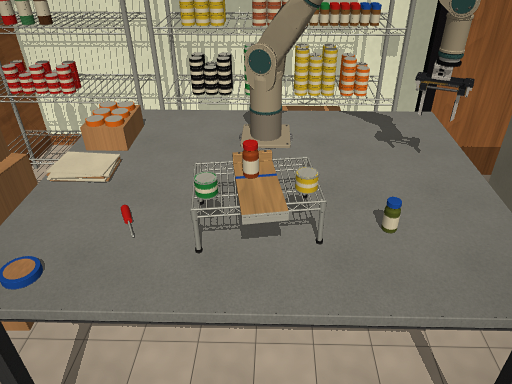

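View pics/top0.png

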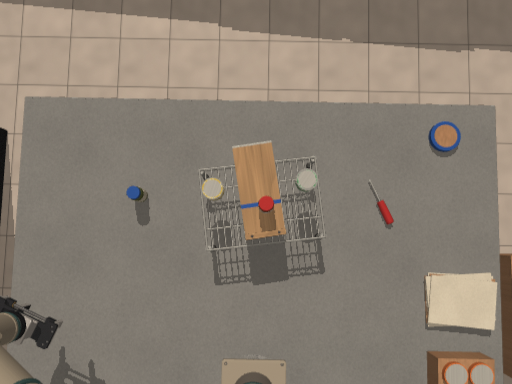

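Scene view: the rack is at centre with the board on it, the red jar at (250,160), the green tin left and the yellow tin right, blue jar at (391,215). The top view shows the same, with the red lid at (266,203) and the tape at about (240,206)–(281,201). I'll zoom in to get exact pixels.

Run:
```python
import cv2,pickle
d=pickle.load(open("d0.pkl","rb"))
for n,(x0,y0,w,h) in dict(top=(190,132,144,128),scene=(185,130,150,125)).items():
    c=cv2.cvtColor(d[n]["color"],cv2.COLOR_RGB2BGR)[y0:y0+h,x0:x0+w]
    c=cv2.resize(c,None,fx=5 if n=="scene" else 4.5,fy=5 if n=="scene" else 4.5,interpolation=cv2.INTER_CUBIC)
    f=5 if n=="scene" else 4.5
    for k in range(0,w,10): cv2.putText(c,str(x0+k),(int((k+.5)*f)-8,8),0,.3,(0,0,255)); cv2.line(c,(int((k+.5)*f),10),(int((k+.5)*f),14),(0,0,255))
    for k in range(0,h,10): cv2.putText(c,str(y0+k),(0,int((k+.5)*f)+3),0,.3,(0,0,255)); cv2.line(c,(20,int((k+.5)*f)),(24,int((k+.5)*f)),(0,0,255))
    cv2.imwrite(f"pics/{n}1.png",c)
```

```text
(no output)
```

View pics/top1.png

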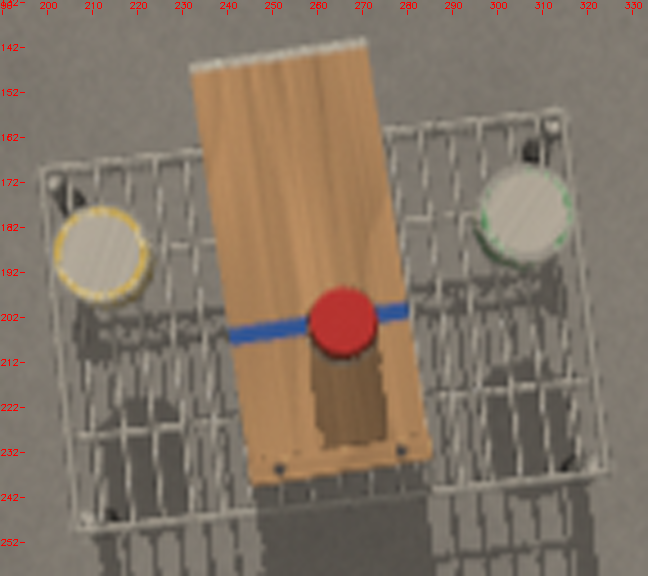

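View pics/scene1.png

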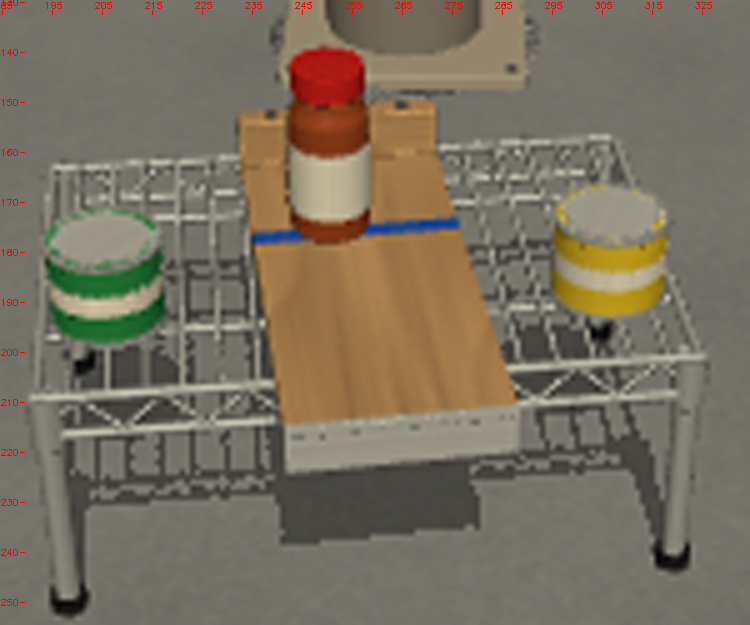

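```bash
cat > geo.py <<'E'
import numpy as np
def ray(s,px,z):
    K,R,t=s["intrinsics"],s["R"],s["t"]
    c=-R.T@t; d=R.T@np.linalg.solve(K,[px[0],px[1],1.])
    return c+d*(z-c[2])/d[2]
E
python3 - <<'E'
import pickle,numpy as np
from geo import ray
d=pickle.load(open("d0.pkl","rb"))
def T(X,Y,z): return ray(d["top"],(190+X/4.5-.5,132+Y/4.5-.5),z)
def S(X,Y,z): return ray(d["scene"],(185+X/5-.5,130+Y/5-.5),z)
def p(n,v): print(n,(v*1000).round(1))
rt=[T(*a,.150) for a in((40,168),(567,112),(608,472),(80,530))]
for i in rt:p("rackT",i)
p("rack ctr",sum(rt)/4)
f=(rt[0]+rt[1]-rt[2]-rt[3]);print("rack yaw",np.degrees(np.arctan2(f[1],f[0])))
for n,a in dict(fl=(191,70),fr=(366,42),tl=(229,337),tr=(409,310)).items():p("board "+n,T(*a,.162))
for n,a in dict(rl=(252,485),rr=(433,458)).items():p("stop "+n,T(*a,.192))
p("lid",T(342,321,.267));p("yel",T(100,253,.2));p("grn",T(525,213,.2))
p("bluejar",ray(d["top"],(134,193),.105))
for n,a in dict(rackFR=(704,356),rackFL=(32,398),).items():p("S "+n,S(*a,.15))
for n,a in dict(tl=(458,223),tr=(254,238),fl=(517,403),fr=(286,422),jarfront=(328,241)).items():p("S "+n,S(*a,.162))
for n,a in dict(sl=(434,101),sr=(239,114)).items():p("S "+n,S(*a,.192))
p("Slidtop",S(328,60,.267));p("blue",ray(d["scene"],(394,200),.105))
p("driver",ray(d["top"],(380,200),.0))
E
```

```text
rackT [694.1 176.4 150. ]
rackT [ 739.1 -178.8  150. ]
rackT [ 497.2 -207.9  150. ]
rackT [452.1 142.1 150. ]
rack ctr [595.6 -17.1 150. ]
rack yaw 7.471074624956989
board fl [760.8  75.4 162. ]
board fr [782.1 -41.9 162. ]
board tl [581.4  45.7 162. ]
board tr [601.7 -73.5 162. ]
stop rl [483.8  27.3 192. ]
stop rr [503.5 -89.3 192. ]
lid [585.3 -28.3 267. ]
yel [631.8 129.1 200. ]
grn [ 663.2 -146.5  200. ]
bluejar [620.9 380.5 105. ]
S rackFR [695.8 177.7 150. ]
S rackFL [ 741.7 -175.8  150. ]
S tl [581.1  45.2 162. ]
S tr [600.2 -71.7 162. ]
S fl [757.   76.1 162. ]
S fr [775.7 -40.3 162. ]
S jarfront [602.5 -29.1 162. ]
S sl [487.4  29.8 192. ]
S sr [506.6 -87.7 192. ]
Slidtop [582.2 -27.8 267. ]
blue [623.4 385.1 105. ]
driver [ 623.  -410.5    0. ]
```

The two cameras agree to within a few mm. Results in mm, with board yaw 9.5° and rack yaw 7.3°:

| Point | Position |
|---|---|
| Jar | (584, -28) |
| Tape middle | (591, -13.5) |
| rack_front | (717, 0) |

I'll turn the tool to yaw 99.5°, which lines it up for both grasps.

Emit:
move_arm(dp=[[0,0,-20],[0,0,-20],[0,0,-20],[0,0,-20],[0,0,-20],[0,0,-20],[-30,10,0],[-45,15,0],[-45,15,0],[-45,15,0],[-45,15,0],[-45,15,0]], delta_rot=[[0,0,0.166],[0,0,0.166],[0,0,0.166],[0,0,0.166],[0,0,0.166],[0,0,0.165],[0,0,0],[0,0,0],[0,0,0],[0,0,0],[0,0,0],[0,0,0]], hand=[1,1,1,1,1,1,1,1,1,1,1,1])

```text
t: 1.6
tcp_pos: [0.386, 0.3564, 0.3252]
ee_rot: [-180.0, 0.0, 99.4]
force: [0.3, -0.3, -1.2]
grip_width: 0.995
grasp_force: 0.0
```

Emit:
move_arm(dp=[[-45,15,0],[-45,15,0],[-45,15,0],[-45,15,0],[-45,15,0],[-45,15,0],[-45,15,0],[-40,10,0],[0,0,0],[0,0,0],[0,0,0]], delta_rot=[[0,0,0],[0,0,0],[0,0,0],[0,0,0],[0,0,0],[0,0,0],[0,0,0],[0,0,0],[0,0,0],[0,0,0],[0,0,0]], hand=[1,1,1,1,1,1,1,1,1,1,1])

```text
t: 2.98
tcp_pos: [0.5566, 0.0283, 0.3253]
ee_rot: [-180.0, -0.1, 99.5]
force: [0.4, 0.5, 0.0]
grip_width: 0.997
grasp_force: 0.0
```

Emit:
move_arm(dp=[[-30,9,0],[-30,9,0],[0,0,0],[0,0,0],[0,0,0]], delta_rot=[[0,0,0],[0,0,0],[0,0,0],[0,0,0],[0,0,0]], hand=[1,1,1,1,1])

```text
t: 3.6
tcp_pos: [0.5843, -0.0278, 0.3255]
ee_rot: [-180.0, -0.1, 99.5]
force: [0.0, -0.6, 1.1]
grip_width: 0.997
grasp_force: 0.0
```

Run:
```python
from station import sensors, imaging
import cv2
o=sensors.observe();print(o["tcp_pos"],o["ee_rot"])
s=imaging.snapshot("wrist");print(s["intrinsics"].tolist(),s["mount"].round(3).tolist())
cv2.imwrite("pics/w1.png",cv2.cvtColor(s["color"],cv2.COLOR_RGB2BGR))
```

```text
[ 0.58430588 -0.02784985  0.32546269] [-1.79993626e+02 -6.32554191e-02  9.95393905e+01]
[[297.3186396354542, 0.0, 254.13945499238267], [0.0, 297.3186396354542, 192.83545868835955], [0.0, 0.0, 1.0]] [[0.0, -0.974, -0.228, 0.066], [1.0, 0.0, -0.0, 0.001], [0.0, -0.228, 0.974, -0.18], [0.0, 0.0, 0.0, 1.0]]
```

View pics/w1.png

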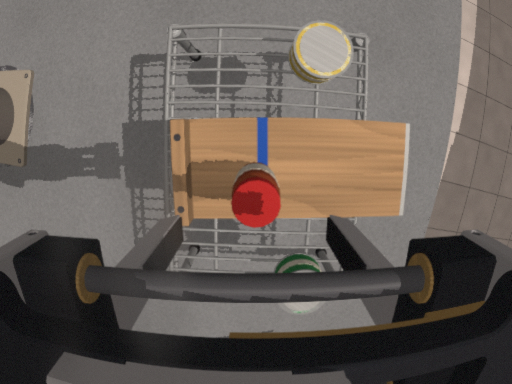

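The wrist view shows the red lid at (256,202), so it is centred between the fingers. I'll descend and grip at 20 N.

Emit:
move_arm(dp=[[0,0,20],[0,0,25],[0,0,25],[0,0,25],[0,0,17],[0,0,10],[0,0,0],[0,0,0]], delta_rot=[[0,0,0],[0,0,0],[0,0,0],[0,0,0],[0,0,0],[0,0,0],[0,0,0],[0,0,0]], hand=[1,1,1,1,1,1,1,1], force=20)

```text
t: 4.65
tcp_pos: [0.5851, -0.0297, 0.2042]
ee_rot: [179.9, 0.0, 99.4]
force: [1.0, -0.3, -1.4]
grip_width: 1.001
grasp_force: 0.0
```

Emit:
move_arm(dp=[[0,0,0],[0,0,0],[0,0,0],[0,0,0],[0,0,0],[0,0,0],[0,0,0],[0,0,0]], delta_rot=[[0,0,0],[0,0,0],[0,0,0],[0,0,0],[0,0,0],[0,0,0],[0,0,0],[0,0,0]], hand=[0.8,0.65,0.55,0.48,0.44,0.4,0.4,0.4], force=20)

```text
t: 5.65
tcp_pos: [0.5849, -0.0297, 0.2035]
ee_rot: [180.0, 0.0, 99.4]
force: [1.2, 0.4, -0.2]
grip_width: 0.486
grasp_force: 20.0
```

Emit:
move_arm(dp=[[0,0,-5],[0,0,-10],[0,0,-15],[0,0,-20],[0,0,-20],[0,0,-15],[0,0,-10],[0,0,-5],[0,0,0]], delta_rot=[[0,0,0],[0,0,0],[0,0,0],[0,0,0],[0,0,0],[0,0,0],[0,0,0],[0,0,0],[0,0,0]], hand=[0.4,0.4,0.4,0.4,0.4,0.4,0.4,0.4,0.4])

```text
t: 6.78
tcp_pos: [0.5845, -0.0297, 0.3034]
ee_rot: [-180.0, -0.0, 99.4]
force: [0.9, 0.3, -2.7]
grip_width: 0.486
grasp_force: 20.0
```

Emit:
move_arm(dp=[[8,-2,0],[18,-5,0],[28,-8,0],[36,-10,0],[40,-11,0],[40,-12,0],[40,-12,0],[40,-11,0],[36,-10,0],[36,-10,0],[28,-8,0],[14,-4,0]], delta_rot=[[0,0,0],[0,0,0],[0,0,0],[0,0,0],[0,0,0],[0,0,0],[0,0,0],[0,0,0],[0,0,0],[0,0,0],[0,0,0],[0,0,0]], hand=[0.4,0.4,0.4,0.4,0.4,0.4,0.4,0.4,0.4,0.4,0.4,0.4])

```text
t: 8.28
tcp_pos: [0.4213, 0.3149, 0.3031]
ee_rot: [-179.9, -0.0, 99.6]
force: [0.8, -0.2, -2.2]
grip_width: 0.488
grasp_force: 20.0
```

Emit:
move_arm(dp=[[8,-2,0],[0,0,0],[0,0,10],[0,0,20],[0,0,30],[0,0,35],[0,0,35],[0,0,35],[0,0,25],[0,0,15],[0,0,8],[0,0,0]], delta_rot=[[0,0,0],[0,0,0],[0,0,0],[0,0,0],[0,0,0],[0,0,0],[0,0,0],[0,0,0],[0,0,0],[0,0,0],[0,0,0],[0,0,0]], hand=[0.4,0.4,0.4,0.4,0.4,0.4,0.4,0.4,0.4,0.4,0.4,0.4])

```text
t: 9.78
tcp_pos: [0.4205, 0.3199, 0.0904]
ee_rot: [-180.0, 0.0, 99.4]
force: [0.3, -0.4, -2.3]
grip_width: 0.487
grasp_force: 20.0
```

Emit:
move_arm(dp=[[0,0,12],[0,0,12],[0,0,9],[0,0,5],[0,0,3],[0,0,3],[0,0,2],[0,0,1],[0,0,0],[0,0,0]], delta_rot=[[0,0,0],[0,0,0],[0,0,0],[0,0,0],[0,0,0],[0,0,0],[0,0,0],[0,0,0],[0,0,0],[0,0,0]], hand=[0.4,0.4,0.4,0.4,0.4,0.4,0.4,0.4,0.4,0.4])

```text
t: 11.02
tcp_pos: [0.4204, 0.3202, 0.0436]
ee_rot: [180.0, -0.0, 99.4]
force: [-0.5, 1.1, -2.1]
grip_width: 0.486
grasp_force: 20.0
```

Emit:
move_arm(dp=[[0,0,1],[0,0,1],[0,0,0]], delta_rot=[[0,0,0],[0,0,0],[0,0,0]], hand=[0.4,0.4,0.4])

```text
t: 11.4
tcp_pos: [0.4203, 0.3202, 0.0415]
ee_rot: [-180.0, -0.0, 99.4]
force: [-0.8, 1.1, -0.8]
grip_width: 0.487
grasp_force: 20.0
```

Contact is starting, so I'll go 1 mm more and then open slowly.

Emit:
move_arm(dp=[[0,0,0.5],[0,0,0.5],[0,0,0],[0,0,0]], delta_rot=[[0,0,0],[0,0,0],[0,0,0],[0,0,0]], hand=[0.4,0.4,0.4,0.4])

```text
t: 11.9
tcp_pos: [0.4204, 0.3203, 0.0413]
ee_rot: [180.0, -0.0, 99.4]
force: [-1.3, -1.2, 7.7]
grip_width: 0.486
grasp_force: 20.0
```

Emit:
move_arm(dp=[[0,0,0],[0,0,0],[0,0,0],[0,0,0],[0,0,0],[0,0,0],[0,0,0],[0,0,0],[0,0,0],[0,0,0]], delta_rot=[[0,0,0],[0,0,0],[0,0,0],[0,0,0],[0,0,0],[0,0,0],[0,0,0],[0,0,0],[0,0,0],[0,0,0]], hand=[0.5,0.54,0.6,0.7,0.8,0.9,1,1,1,1])

```text
t: 13.15
tcp_pos: [0.4203, 0.3201, 0.0405]
ee_rot: [-180.0, -0.0, 99.4]
force: [0.3, -0.2, 0.2]
grip_width: 0.999
grasp_force: 0.0
```

Emit:
move_arm(dp=[[0,0,-8],[0,0,-20],[0,0,-35],[0,0,-40],[0,0,-40],[0,0,-40],[0,0,-37],[0,0,-20],[0,0,-10],[0,0,0]], delta_rot=[[0,0,0],[0,0,0],[0,0,0],[0,0,0],[0,0,0],[0,0,0],[0,0,0],[0,0,0],[0,0,0],[0,0,0]], hand=[1,1,1,1,1,1,1,1,1,1])

```text
t: 14.4
tcp_pos: [0.4203, 0.3201, 0.2908]
ee_rot: [180.0, -0.0, 99.4]
force: [0.6, 0.2, -0.6]
grip_width: 0.998
grasp_force: 0.0
```

Emit:
move_arm(dp=[[-15,1,0],[-30,2,0],[-40,2,0],[-40,2,0],[-40,3,0],[-40,3,0],[-40,2,0],[-40,2,0],[-40,2,0],[-32,2,0],[0,0,0],[0,0,0]], delta_rot=[[0,0,0],[0,0,0],[0,0,0],[0,0,0],[0,0,0],[0,0,0],[0,0,0],[0,0,0],[0,0,0],[0,0,0],[0,0,0],[0,0,0]], hand=[1,0.6,0.6,0.6,0.6,0.6,0.6,0.6,0.6,0.6,0.6,0.6])

```text
t: 15.9
tcp_pos: [0.4984, -0.0283, 0.2897]
ee_rot: [-179.9, -0.0, 99.4]
force: [0.1, 0.1, -0.9]
grip_width: 0.601
grasp_force: 0.0
```

Run:
```python
from station import sensors, imaging
import cv2,numpy as np
o=sensors.observe();print(o["tcp_pos"],o["ee_rot"])
s=imaging.snapshot("wrist");t=imaging.snapshot("scene")
a=cv2.cvtColor(np.hstack([s["color"],t["color"][100:,180:]][:1]+[t["color"][:, 210:470]]),cv2.COLOR_RGB2BGR)
cv2.imwrite("pics/w2.png",a)
```

```text
[ 0.49843717 -0.02832689  0.28974367] [-1.79897959e+02 -4.65613931e-02  9.93861309e+01]
```

View pics/w2.png

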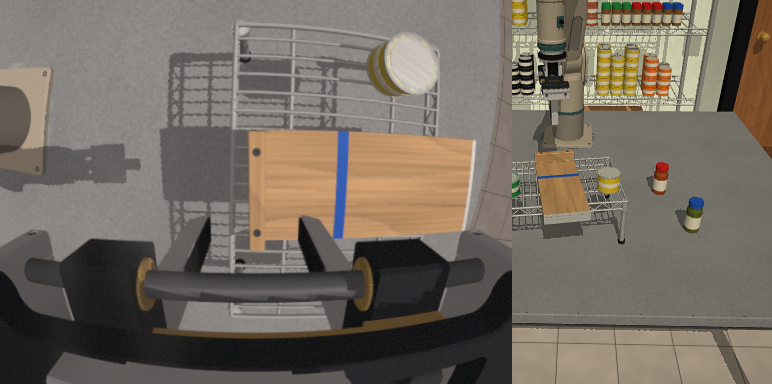

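The red jar is standing on the counter, at (660,178) in the composite. The back stop is at column ~257 in the wrist view, about 2–3 mm ahead of the fingers' centre. I'll shift 2 mm and descend to pinch it.

Emit:
move_arm(dp=[[0,2,20],[0,0,25],[0,0,25],[0,0,25],[0,0,15],[0,0,7],[0,0,3],[0,0,1],[0,0,0],[0,0,0]], delta_rot=[[0,0,0],[0,0,0],[0,0,0],[0,0,0],[0,0,0],[0,0,0],[0,0,0],[0,0,0],[0,0,0],[0,0,0]], hand=[0.6,0.6,0.6,0.6,0.6,0.6,0.6,0.6,0.6,0.6], force=40)

```text
t: 17.25
tcp_pos: [0.5015, -0.0283, 0.1698]
ee_rot: [180.0, 0.0, 99.4]
force: [1.2, -0.1, -1.1]
grip_width: 0.599
grasp_force: 0.0
```

Emit:
move_arm(dp=[[0,0,0],[0,0,0],[0,0,0],[0,0,0],[0,0,0],[0,0,0],[0,0,0],[0,0,0]], delta_rot=[[0,0,0],[0,0,0],[0,0,0],[0,0,0],[0,0,0],[0,0,0],[0,0,0],[0,0,0]], hand=[0.5,0.4,0.3,0.2,0.1,0.05,0.05,0.05], force=40)

```text
t: 18.25
tcp_pos: [0.501, -0.0283, 0.1694]
ee_rot: [-180.0, -0.0, 99.4]
force: [-1.1, -1.0, -0.1]
grip_width: 0.169
grasp_force: 40.0
```

Run:
```python
from station import sensors, imaging
import cv2,numpy as np
from geo import ray
o=sensors.observe();print(o["tcp_pos"],o["ee_rot"],o["force"])
for n in("top","scene"):
    s=imaging.snapshot(n);h=cv2.cvtColor(s["color"],cv2.COLOR_RGB2HSV).astype(int)
    m=(abs(h[...,0]-110)<12)&(h[...,1]>130)&(h[...,2]>60)
    y,x=np.nonzero(m)
    P=np.array([ray(s,p,.162) for p in zip(x,y)])
    k=(abs(P[:,1])<.15)&(P[:,0]>.5)&(P[:,0]<.8);P=P[k]
    v=np.linalg.svd(P[:,:2]-P[:,:2].mean(0))[2][0];v*=-np.sign(v[1])
    print(n,k.sum(),P.mean(0).round(4),P[:,:2].min(0),P[:,:2].max(0),"yaw",np.degrees(np.arctan2(v[0],-v[1])))
```

```text
[ 0.50095937 -0.02825329  0.16943226] [-1.79968920e+02 -1.34778913e-02  9.94053839e+01] [-1.10809299 -1.04763656 -0.12031688]
top 36 [ 0.5903 -0.0065  0.162 ] [ 0.57964007 -0.06941842] [0.60279431 0.04387646] yaw 9.787150319692321
scene 76 [ 0.5913 -0.0118  0.162 ] [ 0.58051661 -0.0697874 ] [0.60501428 0.04495774] yaw 9.68514665742288
```

Pinched, at 15.9 mm opening. The mark is about 126 mm short, so I'll slide 110 mm and then measure.

Emit:
move_arm(dp=[[0,4,0],[0,8,0],[0,11,0],[0,12,0],[0,12,0],[0,12,0],[0,12,0],[0,12,0],[0,11,0],[0,8,0],[0,5,0],[0,3,0]], delta_rot=[[0,0,0],[0,0,0],[0,0,0],[0,0,0],[0,0,0],[0,0,0],[0,0,0],[0,0,0],[0,0,0],[0,0,0],[0,0,0],[0,0,0]], hand=[0.05,0.05,0.05,0.05,0.05,0.05,0.05,0.05,0.05,0.05,0.05,0.05])

```text
t: 19.85
tcp_pos: [0.6101, -0.0103, 0.1695]
ee_rot: [-180.0, -0.0, 99.4]
force: [-4.9, -0.6, 4.7]
grip_width: 0.172
grasp_force: 40.0
```

Run:
```python
from station import sensors, imaging
import cv2,numpy as np
from geo import ray
o=sensors.observe();print(o["tcp_pos"],o["ee_rot"],o["force"],o["moment"])
im=[]
for n in("top","scene"):
    s=imaging.snapshot(n);h=cv2.cvtColor(s["color"],cv2.COLOR_RGB2HSV).astype(int)
    m=(abs(h[...,0]-110)<12)&(h[...,1]>130)&(h[...,2]>60)
    y,x=np.nonzero(m)
    P=np.array([ray(s,p,.162) for p in zip(x,y)])
    k=(abs(P[:,1])<.15)&(P[:,0]>.5)&(P[:,0]<.8);P=P[k]
    v=np.linalg.svd(P[:,:2]-P[:,:2].mean(0))[2][0];v*=-np.sign(v[1])
    print(n,k.sum(),P.mean(0).round(4),"yaw",np.degrees(np.arctan2(v[0],-v[1])))
    x0,y0,w,hh=(190,110,150,150) if n=="top" else (180,130,150,150)
    im.append(cv2.resize(s["color"][y0:y0+hh,x0:x0+w],None,fx=2.6,fy=2.6,interpolation=cv2.INTER_CUBIC))
cv2.imwrite("pics/s3.png",cv2.cvtColor(np.hstack(im),cv2.COLOR_RGB2BGR))
```

```text
[ 0.61006499 -0.01030599  0.16947222] [-1.79980601e+02 -4.25006599e-03  9.94023384e+01] [-4.85048326 -0.64152323  4.69743631] [-0.28934274  1.3159186   0.01455293]
top 22 [0.701 0.005 0.162] yaw 9.83229740314367
scene 98 [0.7007 0.0043 0.162 ] yaw 9.510972124436618
```

View pics/s3.png

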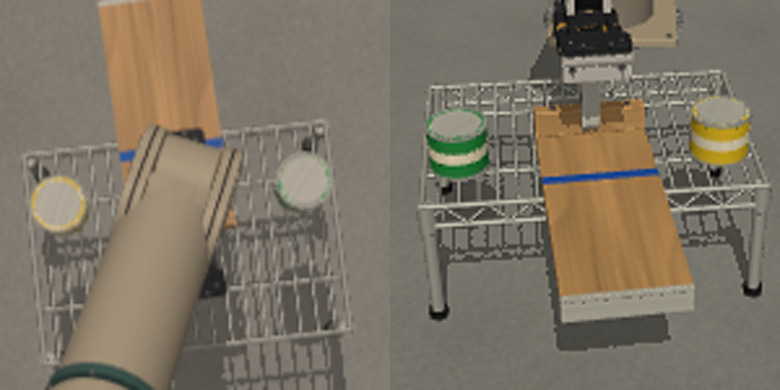

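The board is flat. The blue tape sits about 16 mm behind the front rail, agreed by both cameras and the TCP.

Emit:
move_arm(dp=[[0,3,0],[0,4,0],[0,4,0],[0,3,0],[0,2,0],[0,0,0],[0,0,0],[0,0,0],[0,0,0],[0,0,0]], delta_rot=[[0,0,0],[0,0,0],[0,0,0],[0,0,0],[0,0,0],[0,0,0],[0,0,0],[0,0,0],[0,0,0],[0,0,0]], hand=[0.05,0.05,0.05,0.05,0.05,0.05,0.05,0.05,0.05,0.05])

```text
t: 21.2
tcp_pos: [0.6259, -0.0077, 0.1695]
ee_rot: [180.0, 0.0, 99.4]
force: [-1.9, -0.9, 2.6]
grip_width: 0.167
grasp_force: 40.0
```

Run:
```python
from station import sensors, imaging
import cv2,numpy as np
from geo import ray
o=sensors.observe();print(o["tcp_pos"],o["ee_rot"],o["force"])
s=imaging.snapshot("scene");h=cv2.cvtColor(s["color"],cv2.COLOR_RGB2HSV).astype(int)
m=(abs(h[...,0]-110)<12)&(h[...,1]>130)&(h[...,2]>60)
y,x=np.nonzero(m)
P=np.array([ray(s,p,.162) for p in zip(x,y)])
P=P[(abs(P[:,1])<.15)&(P[:,0]>.5)&(P[:,0]<.8)];print(P.mean(0))
c=s["color"][140:250,185:335]
cv2.imwrite("pics/s4.png",cv2.cvtColor(cv2.resize(c,None,fx=5,fy=5,interpolation=cv2.INTER_CUBIC),cv2.COLOR_RGB2BGR))
```

```text
[ 0.62592524 -0.00770389  0.16946413] [1.79959330e+02 7.18068018e-03 9.93991059e+01] [-1.88464434 -0.94345792  2.6033395 ]
[0.71647106 0.00589227 0.162     ]
```

View pics/s4.png

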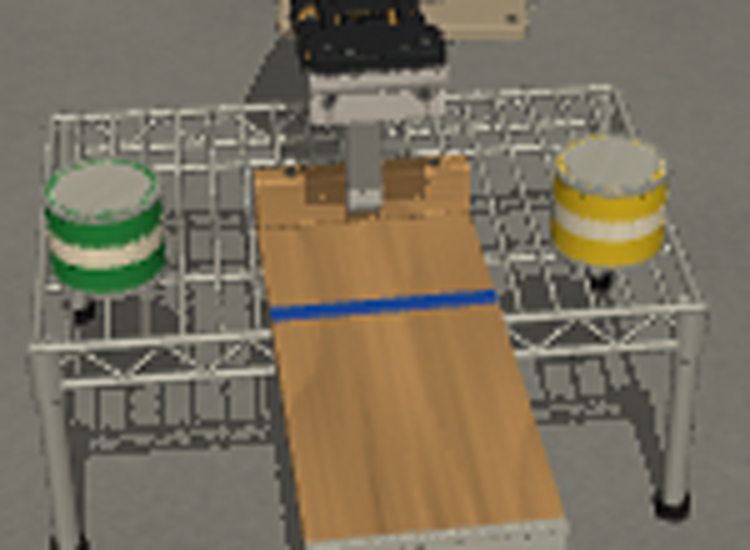

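The tape, at row 305 in the crop, sits 4 px above the rail line at row 325 (the crop is 5x). That is the offset expected from the board's 12 mm thickness, so the tape is over the rail and the board is still and held.

```bash
python3 -c "
from station import order
print(order.finish_job())"
```

```text
the job is handed in; nothing more can be done
None
```

The red-lidded jar is standing upright on the counter, and the board is slid out with its blue tape over the rack's front rail, still gripped by its back stop; I handed the job in at about 21 s, and no verdict came back.

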